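# Tell the solid sinker from the hollow floats and put each away

### The arm

A 7-joint arm with a two-finger parallel gripper is mounted at the origin on the work surface. World frame = base frame: x ahead of the robot, y to its left, z up, the work surface at z = 0. Lengths are in m, angles in rad, forces in N, time in s.
With the tool pointing down it reaches from about 0.4 to 0.9 m from the base axis. Payload 5.5 kg.
Tool frame: the origin (TCP) lies on the centre line of the jaws, within the pads' length; the fingertips stand 8 mm ahead of it and the grasp point (between the pads) lies 11 mm behind it; z points along the fingers, y is the direction in which the jaws open and shut (so a half turn about z gives the same grasp; the last joint's range is limited). The gripper opens to 92 mm and grips with 3 to 60 N. Pads are 19 mm wide; open, the fingers measure 130 mm over their backs; the gripper's body (75 mm by 190 mm) begins 47 mm behind the grasp point.
Start: joints at [1.433, 0.501, -0.427, 1.55, 0.221, 1.138, -0.21], TCP at [0.254, -0.598, 0.235] pointing down, gripper open.
Joint ranges: [-2.88, 2.88], [-0.31, 2.03], [-1.54, 1.56], [0.2, 2.42], [-1.41, 4.55], [0.19, 2.02], [-2.57, 2.57]. Speed limits (rad/s): [2.57, 2.57, 3.14, 3.14, 3.14, 3.14, 3.14].

### API

Orientations are given as [roll, pitch, yaw] about the fixed x, y, z axes, in that order (R = Rz(yaw) Ry(pitch) Rx(roll)).
In Python, from plant import bot, viewer gives the robot as it stands.
- The arm moves only by the tool jog_arm, never from a script. Its argument "steps" is a list of rows, each an object with "turn": the turn, a rotation vector about the tool's x, y, z in rad, a list of three; "slide": the shift along the tool's x, y, z in cm, a list of three; "hand": the closure in counts, from 0 (fully open) to 255 (shut). A call has 1 to 5 rows; each row shifts and turns the commanded pose from where the row before left it, along the tool's axes as they then stand; what a row does not reach is not made up. A row lasts 1/10 s, in which the tool goes at most 50 mm and 8.59 degrees, less where a joint would pass 70% of its speed; a pose out of reach is approached as far as the arm can. A call with a gripper value outside its range is refused whole. The fingers move at their own pace and stop on an object; "grip_force" is the grip in N (left out, the last holds). Time passes only in rows, so rows that do not move let the fingers close. It gives the time, the measured TCP pose, the force and the opening at its end, in the units of the state.
- bot.state(): the state, without advancing time (a new reading comes with each control period).
- viewer.read_camera(name): name is "side" or "top" or "wrist"; returns the picture (400x640x3 uint8, red, green, blue); there is no depth.
- viewer.camera_params(name): a dict with "fx", "fy", "cx", "cy" (pixels), "world_from_camera" (4x4, takes a point from camera to world coordinates). Camera axes: x right, y down, z forward; pixel columns grow to the right and rows downward; lengths in m; the calibration is good to about 2 mm. A picture is of the moment at which its call begins: read the wrist's pose just before it. camera_params takes no time and is no camera call; for the wrist camera it gives the pose at the moment of the call.
- bot.close_job(): hands the job in, once; it reports no verdict.
The state is a dict: "time_s": time; "joint_pos": joint angles; "joint_velocities": joint speeds; "joint_efforts": joint torques, N m; "ee_pos": TCP position; "eef_rot": TCP orientation; "wrist_force": force on the tool from outside, world axes, zero at the start; "moment": the same for the moment, N m; "opening": opening from 0.0 (shut) to 1.0 (fully open).
Only numpy, scipy, OpenCV 4.12 (cv2) and the standard library are available. Lean on these libraries where they do the work, as an engineer would, in place of code of your own. Each camera call takes 0.05 s, during which the arm holds its last target. There are 200 camera calls.

### The job

The three look-alike steel cylinders in the plywood stock rack are two hollow floats and one solid sinker weight: lift them to feel which is the heavy one. Put the two hollow ones in the grey parts bin, and lay the solid one in the channel of the orange wooden toolbox insert, lengthwise along the channel, flat on its floor and about midway; its cheeks leave no room for fingers at the cylinder's sides, only at its ends. Set every cylinder down gently, never dropping it, and leave the bowl, beaker and wrench where they are.

Things in the scene. Friction and masses are not known exactly. Their poses are not given: they have to be found in the camera images.
- cyl_a_mid (a point): one of three look-alike sealed plain steel cylinders, 62 long, round body 36 diameter with a hexagonal cap (40 across flats, 46 across corners, 15 long) at each end; lies on a hex flat and does not roll. This point is its very centre, 20 above what it lies on; its x axis runs along its length. Hollow or solid cannot be seen: a hollow one weighs 0.11 to 0.17 kg, the solid one 0.48 to 0.60 kg; which one is solid must be felt, and its place in the rack is different each time
- cyl_b_mid (a point): one of three look-alike sealed plain steel cylinders, 62 long, round body 36 diameter with a hexagonal cap (40 across flats, 46 across corners, 15 long) at each end; lies on a hex flat and does not roll. This point is its very centre, 20 above what it lies on; its x axis runs along its length. Hollow or solid cannot be seen: a hollow one weighs 0.11 to 0.17 kg, the solid one 0.48 to 0.60 kg; which one is solid must be felt, and its place in the rack is different each time
- cyl_c_mid (a point): one of three look-alike sealed plain steel cylinders, 62 long, round body 36 diameter with a hexagonal cap (40 across flats, 46 across corners, 15 long) at each end; lies on a hex flat and does not roll. This point is its very centre, 20 above what it lies on; its x axis runs along its length. Hollow or solid cannot be seen: a hollow one weighs 0.11 to 0.17 kg, the solid one 0.48 to 0.60 kg; which one is solid must be felt, and its place in the rack is different each time
- rack: fixed plywood stock rack, 90 (x) by 260 (y), origin under its centre on the bench; base 6 thick, and along its y two rails 9 thick and 52 high (from the bench) with 72 clear between them. The cylinders lie across between the rails, their length along the rack's x, at about y = -95, 0 and +95. The rails stand 5 off the cylinders' ends and higher than them, so here they can only be gripped across the round body, fingers closing along the rack's y
- bin_in (a point): centre of the inner floor of the fixed grey plastic parts bin: outside 115 (x) by 250 (y) by 50 high, walls 5, floor 5 above the bench; x and y are the bin's. There is room for two cylinders side by side, lying along x, at y = -55 and +55
- channel (a point): centre of the channel's floor on the fixed orange varnished wooden toolbox insert (board 120 x by 190 y by 8 thick, so this floor is 8 above the bench). The channel runs along this point's y between two wooden cheeks 64 long (y), 22 thick and 47 high above this floor, 54 clear between them (inner faces at x = -27 and +27). Beyond the cheeks' ends the board is flat and open, with room for fingers
- bowl: bystander: steel bowl, 120 wide, 45 high, origin at the centre of its underside
- beaker: bystander: white plastic beaker, 80 wide, 100 high, origin at the centre of its underside
- wrench: bystander: steel wrench lying flat at the far side of the bench, about 180 long along its x. The bench between bin, insert, rack and wrench is bare: a cylinder can be laid down there to be gripped another way
There are look-alikes about, which are no part of the job. Leave any purple look-alike of the part that bears cyl_c_mid alone. Leave any purple look-alike of the part that bears cyl_a_mid alone.

How it is judged:
At the end, for the whole second after the job is handed in: All lie still. The solid one in the channel (rests on it with over 3 N, so it is the heavy one): centre 14-26 mm above the floor, within 9 mm of the middle line, 20 mm of midway, lengthwise within 0.15 rad. The two hollow ones in the bin, centres 10-40 mm above its floor (linear speed of each of cyl_a, cyl_b, cyl_c below 0.03 m/s and angular speed of each of cyl_a, cyl_b, cyl_c below 0.3 rad/s and ((x of cyl_a_mid in the frame of channel between -0.009 and 0.009 m and y of cyl_a_mid in the frame of channel between -0.02 and 0.02 m and z of cyl_a_mid in the frame of channel between 0.014 and 0.026 m and angle between the x axis of cyl_a_mid and the y axis of channel, either way round below 0.15 rad and contact force between cyl_a and tray above 3 N and x of cyl_b_mid in the frame of bin_in between -0.052 and 0.052 m and y of cyl_b_mid in the frame of bin_in between -0.12 and 0.12 m and z of cyl_b_mid in the frame of bin_in between 0.01 and 0.04 m and x of cyl_c_mid in the frame of bin_in between -0.052 and 0.052 m and y of cyl_c_mid in the frame of bin_in between -0.12 and 0.12 m and z of cyl_c_mid in the frame of bin_in between 0.01 and 0.04 m) or (x of cyl_b_mid in the frame of channel between -0.009 and 0.009 m and y of cyl_b_mid in the frame of channel between -0.02 and 0.02 m and z of cyl_b_mid in the frame of channel between 0.014 and 0.026 m and angle between the x axis of cyl_b_mid and the y axis of channel, either way round below 0.15 rad and contact force between cyl_b and tray above 3 N and x of cyl_a_mid in the frame of bin_in between -0.052 and 0.052 m and y of cyl_a_mid in the frame of bin_in between -0.12 and 0.12 m and z of cyl_a_mid in the frame of bin_in between 0.01 and 0.04 m and x of cyl_c_mid in the frame of bin_in between -0.052 and 0.052 m and y of cyl_c_mid in the frame of bin_in between -0.12 and 0.12 m and z of cyl_c_mid in the frame of bin_in between 0.01 and 0.04 m) or (x of cyl_c_mid in the frame of channel between -0.009 and 0.009 m and y of cyl_c_mid in the frame of channel between -0.02 and 0.02 m and z of cyl_c_mid in the frame of channel between 0.014 and 0.026 m and angle between the x axis of cyl_c_mid and the y axis of channel, either way round below 0.15 rad and contact force between cyl_c and tray above 3 N and x of cyl_a_mid in the frame of bin_in between -0.052 and 0.052 m and y of cyl_a_mid in the frame of bin_in between -0.12 and 0.12 m and z of cyl_a_mid in the frame of bin_in between 0.01 and 0.04 m and x of cyl_b_mid in the frame of bin_in between -0.052 and 0.052 m and y of cyl_b_mid in the frame of bin_in between -0.12 and 0.12 m and z of cyl_b_mid in the frame of bin_in between 0.01 and 0.04 m))); the robot touches nothing.
It fails at once if a cylinder is dropped (moves faster than 0.5 m/s while no finger touches it) ((contact force between the fingers and cyl_a below 0.02 N and linear speed of cyl_a above 0.5 m/s) or (contact force between the fingers and cyl_b below 0.02 N and linear speed of cyl_b above 0.5 m/s) or (contact force between the fingers and cyl_c below 0.02 N and linear speed of cyl_c above 0.5 m/s)).
It fails at once if the bowl, beaker or wrench is moved by more than 30 mm (distance of any of bowl, beaker, wrench from where it was at the start of the episode above 0.03 m).
It also fails if it takes over 72 s, if anything falls off the work surface, if the arm or the gripper's body presses on something with over 40 N, if the wrist force passes 120 N, or if a joint passes its speed limit or range.

## Working session

There is one attempt and no reset: what is moved stays moved. The work goes in short steps, Python scripts to look and compute and a tool call to move; the robot and the scene stay as the last step left them, time stands still between calls to the robot, and variables do not carry over. Pictures are saved under pics/ and viewed, about 8 in all and at most 12, crops included, and the job is handed in when it is done.

Besides the shell and the picture viewer there is one more tool, called after "Request:" as a command line: name --argument value ..., lists and objects as JSON in quotes. jog_arm: Moves the arm, as the interface text tells. Its arguments: {"type":"object","properties":{"steps":{"type":"array","items":{"type":"object","properties":{"turn":{"type":"array","items":{"type":"number"}},"slide":{"type":"array","items":{"type":"number"}},"hand":{"type":"number"}}}},"grip_force":{"type":"number"}},"required":["steps"]}

```bash
mkdir -p pics; ls
python3 - <<'E'
from plant import bot, viewer
import cv2
print(bot.state())
for n in ("top","side"):
    im=viewer.read_camera(n); cv2.imwrite(f"pics/{n}0.png",im[:,:,::-1])
    p=viewer.camera_params(n); print(n,p)
E
```

```text
pics
{'time_s': 0.0, 'joint_pos': array([ 1.43315927,  0.50185783, -0.42677231,  1.55140757,  0.22082496,
        1.13831996, -0.21031554]), 'joint_velocities': array([-0.00048757, -0.0006037 , -0.00032512, -0.00063356, -0.00051417,
        0.00298841, -0.00190961]), 'joint_efforts': array([-8.07943870e-04, -5.66593587e+01, -5.81643373e+00, -2.79111779e+01,
       -6.85950997e-02,  3.06568283e-02,  1.98270864e-04]), 'ee_pos': array([ 0.25330047, -0.59788639,  0.23368808]), 'eef_rot': array([-3.13966001e+00, -3.84235749e-05,  4.00861810e-01]), 'wrist_force': array([-1.1508816 , -0.27440639, -0.13554292]), 'moment': array([-0.0123832 ,  0.00229903,  0.02605997]), 'opening': 1.000409061313043}
top {'fx': 477.0042080833191, 'fy': 477.0042080833191, 'cx': 330.3957313892065, 'cy': 198.03607154128537, 'world_from_camera': array([[ 0.02228278, -0.98004811,  0.19750744,  0.2686865 ],
       [-0.99967143, -0.02434539, -0.00802094,  0.0052597 ],
       [ 0.0126693 , -0.19726382, -0.98026857,  1.39110628],
       [ 0.        ,  0.        ,  0.        ,  1.        ]])}
side {'fx': 403.63797180282376, 'fy': 403.63797180282376, 'cx': 327.957079607303, 'cy': 198.1269680069668, 'world_from_camera': array([[-0.99647616, -0.0188569 ,  0.08172933,  0.4773676 ],
       [-0.07986566,  0.51102359, -0.85584833,  0.94704271],
       [-0.02562697, -0.85935982, -0.51072885,  0.62109945],
       [ 0.        ,  0.        ,  0.        ,  1.        ]])}
```

View pics/top0.png

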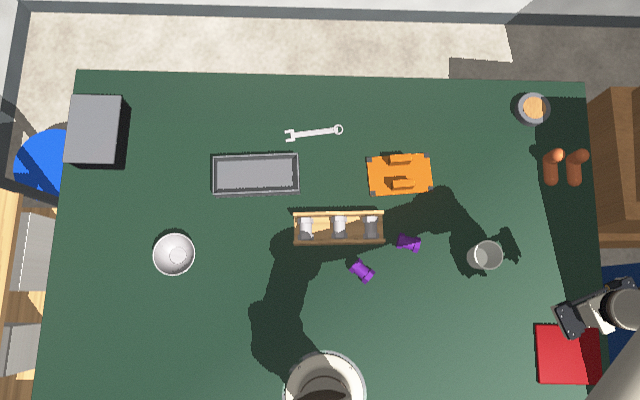

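View pics/side0.png

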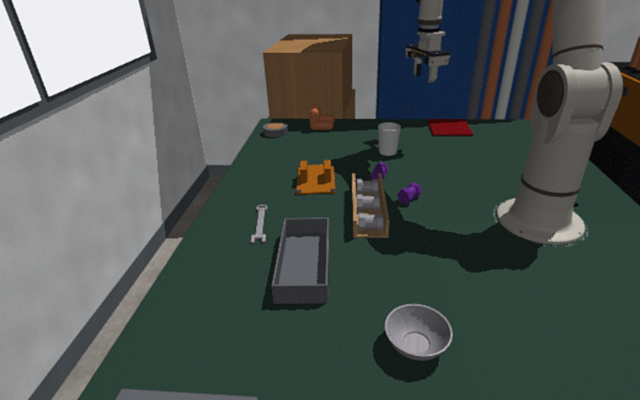

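The top picture shows the bin at (255,173), the orange insert at (400,174), the rack at (339,228) with three cylinders, and the purple decoys at (361,270) and (408,243). I'll enlarge it.

Run:
```python
import cv2
im=cv2.imread("pics/top0.png")[140:255,205:440]
im=cv2.convertScaleAbs(im,alpha=1.4,beta=15)
im=cv2.resize(im,None,fx=3.4,fy=3.4,interpolation=cv2.INTER_CUBIC)
cv2.imwrite("pics/crop0.png",im);print(im.shape)
```

```text
(391, 799, 3)
```

View pics/crop0.png

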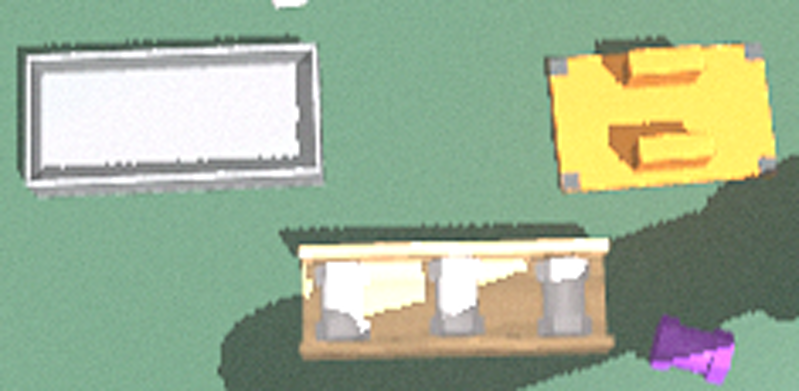

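```bash
cat > h.py <<'E'
import numpy as np
from plant import bot, viewer
def back(n,uv,z,p=None):
    p=p or viewer.camera_params(n); T=p["world_from_camera"]
    d=T[:3,:3]@[(uv[0]-p["cx"])/p["fx"],(uv[1]-p["cy"])/p["fy"],1]
    return T[:3,3]+d*(z-T[2,3])/d[2]
E
python3 - <<'E'
from h import *
np.set_printoptions(precision=4,suppress=True)
g=lambda u,v,z: back("top",(205+(u+.5)/3.4-.5,140+(v+.5)/3.4-.5),z)[:2]
def box(nm,c,z):
    P=[g(*q,z) for q in c]; TL,TR,BR,BL=P
    m=sum(P)/4; d=(TL+BL-TR-BR)/2; e=(TL+TR-BL-BR)/2
    print(nm,m,"len",np.hypot(*d),"wid",np.hypot(*e),"yaw of y",np.arctan2(-d[0],d[1]),"yaw of x",np.arctan2(e[1],e[0]))
box("bin",[(20,48),(315,43),(323,180),(28,188)],.05)
box("ins",[(548,58),(763,44),(776,175),(562,192)],.008)
box("rack",[(300,245),(608,238),(612,346),(302,350)],.052)
for c in [(343,298),(458,296),(563,296)]: print(g(*c,.026))
E
```

```text
bin [0.6067 0.2135] len 0.2503782791192475 wid 0.1218748483557477 yaw of y 0.04821329677787984 yaw of x 0.10924046317034501
ins [ 0.626  -0.2112] len 0.19022646474817517 wid 0.12049512812916098 yaw of y 0.09940625309424292 yaw of x 0.09274510254099705
rack [ 0.4577 -0.031 ] len 0.2574068795601116 wid 0.0894056903267593 yaw of y 0.04206577523348161 yaw of x 0.04653666162178661
[0.456  0.0638]
[ 0.46   -0.0336]
[ 0.4622 -0.1228]
```

The box sizes match what was given: bin 250 x 122, board 190 x 120, rack 257 x 89. So I'll move over the right-hand cylinder.

Request:
jog_arm --steps '[{"turn": [0,0,0.119],"hand": 55},{"turn": [0,0,0.119],"hand": 55},{"turn": [0,0,0.119],"hand": 55},{"slide": [1.9,-3.85,0],"hand": 55},{"slide": [1.9,-3.85,0],"hand": 55}]' --grip_force 30

```text
validation failed for argument at $.st...
```

Request:
jog_arm --steps '[{"slide": [1.9,-3.85,0],"hand": 55},{"slide": [1.9,-3.85,0],"hand": 55},{"slide": [1.9,-3.85,0],"hand": 55},{"slide": [1.9,-3.85,0],"hand": 55},{"slide": [1.9,-3.85,0],"hand": 55}]'

```text
validation failed for argument at $.st...
```

Request:
jog_arm --steps '[{"slide": [1.9,-3.85,0],"hand": 55},{"slide": [1.9,-3.85,0],"hand": 55},{"slide": [1.9,-3.85,0],"hand": 55},{"slide": [1.9,-3.85,0],"hand": 55},{"slide": [1.9,-3.85,0],"hand": 55}]'

```text
validation failed for argument at $.st...
```

```bash
cat >> h.py <<'E'
np.set_printoptions(precision=4,suppress=True)
def to(x,y,z,yaw):
    "tool-axis shift (cm) to the target once the yaw is there, and turn about tool z before it"
    s=bot.state(); w=s["eef_rot"][2]
    d=np.array([x,y,z])-s["ee_pos"]; c,n=np.cos(yaw),np.sin(yaw)
    print("t",s["time_s"],"pos",s["ee_pos"],"rot",s["eef_rot"],"F",s["wrist_force"],"open",s["opening"],"q",s["joint_pos"])
    print("turn z",round((w-yaw+np.pi)%(2*np.pi)-np.pi,3),"slide cm",100*np.array([c*d[0]+n*d[1],n*d[0]-c*d[1],-d[2]]))
E
python3 - <<'E'
from h import *; import cv2
to(.462,-.126,.021,.043)
p=viewer.camera_params("wrist"); im=viewer.read_camera("wrist"); cv2.imwrite("pics/w1.png",im[:,:,::-1])
import pickle; pickle.dump(p,open("w1.pkl","wb"))
E
```

```text
t 0.1 pos [ 0.2533 -0.5979  0.2338] rot [-3.1398 -0.0001  0.4008] F [-0.2383  0.0649  0.313 ] open 0.9970904385683733 q [ 1.4332  0.5018 -0.4268  1.5513  0.2208  1.1383 -0.2103]
turn z 0.358 slide cm [ 22.8762 -46.2539  21.2789]
```

View pics/w1.png

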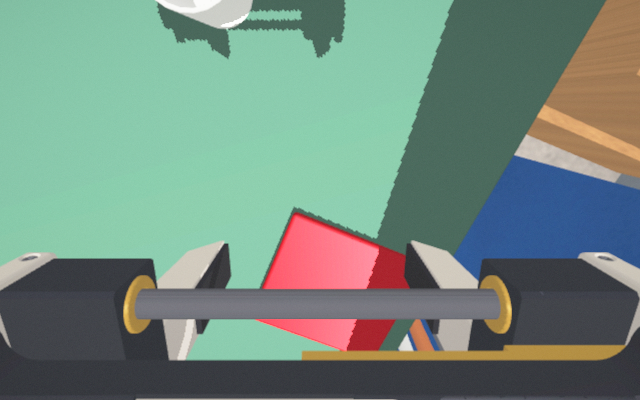

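All three moves were refused, probably because every row needs all its fields, so the arm hasn't moved. The picture only shows the start place, with the beaker top left. I'll resend with full rows.

Request:
jog_arm --steps '[{"turn": [0,0,0.119],"slide": [0,0,0],"hand": 55},{"turn": [0,0,0.119],"slide": [0,0,0],"hand": 55},{"turn": [0,0,0.119],"slide": [0,0,0],"hand": 55},{"turn": [0,0,0],"slide": [1.9,-3.85,0],"hand": 55},{"turn": [0,0,0],"slide": [1.9,-3.85,0],"hand": 55}]' --grip_force 30

```text
time_s: 0.65
ee_pos: [0.2875, -0.5196, 0.2339]
eef_rot: [-3.141, 0.0, 0.04]
wrist_force: [1.4, -0.1, 0.4]
opening: 0.786
```

Request:
jog_arm --steps '[{"turn": [0,0,0],"slide": [1.9,-3.85,0],"hand": 55},{"turn": [0,0,0],"slide": [1.9,-3.85,0],"hand": 55},{"turn": [0,0,0],"slide": [1.9,-3.85,0],"hand": 55},{"turn": [0,0,0],"slide": [1.9,-3.85,0],"hand": 55},{"turn": [0,0,0],"slide": [1.9,-3.85,0],"hand": 55}]'

```text
time_s: 1.15
ee_pos: [0.375, -0.3217, 0.2347]
eef_rot: [3.141, 0.0, 0.044]
wrist_force: [0.5, -0.5, 1.1]
opening: 0.789
```

Request:
jog_arm --steps '[{"turn": [0,0,0],"slide": [1.9,-3.85,0],"hand": 55},{"turn": [0,0,0],"slide": [1.9,-3.85,0],"hand": 55},{"turn": [0,0,0],"slide": [1.9,-3.85,0],"hand": 55},{"turn": [0,0,0],"slide": [1.9,-3.85,0],"hand": 55},{"turn": [0,0,0],"slide": [1.9,-3.85,0],"hand": 55}]'

```text
time_s: 1.65
ee_pos: [0.4614, -0.1253, 0.2348]
eef_rot: [3.141, -0.0, 0.044]
wrist_force: [0.7, -0.3, 0.1]
opening: 0.782
```

Run:
```python
from h import *; import cv2
to(.462,-.126,.021,.043)
p=viewer.camera_params("wrist"); im=viewer.read_camera("wrist"); cv2.imwrite("pics/w2.png",im[:,:,::-1])
import pickle; pickle.dump(p,open("w2.pkl","wb"))
```

```text
t 1.65 pos [ 0.4614 -0.1253  0.2348] rot [ 3.1412 -0.0001  0.0436] F [ 0.7177 -0.3211  0.1005] open 0.7823167300409981 q [ 0.7858  0.2116 -0.6475  1.9634  0.1503  1.0134 -1.4579]
turn z 0.001 slide cm [ 0.0545  0.0724 21.3776]
```

View pics/w2.png

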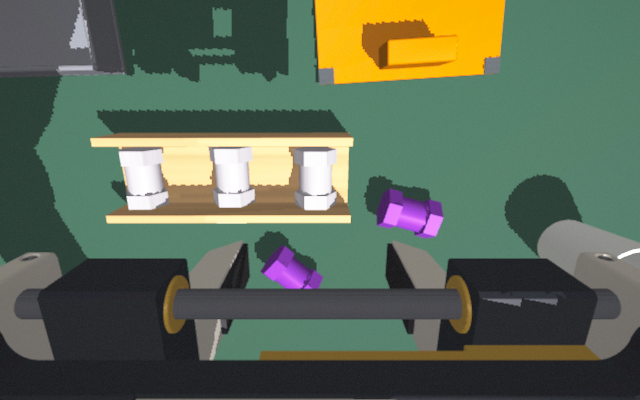

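The wrist view shows the rack with cylinders at about (144,178), (232,177) and (316,178). The decoys lie outside the rack.

Run:
```python
from h import *; import pickle
p=pickle.load(open("w2.pkl","rb"))
for uv in [(144,178),(232,177),(316,178)]: print(back("",uv,.036,p), back("",uv,.026,p))
# far rail top outer edge ends, near rail top 
for uv in [(93,136),(352,135),(109,221),(350,221)]: print("rail",back("",uv,.052,p))
```

```text
[0.4538 0.0597 0.036 ] [0.4513 0.0649 0.026 ]
[ 0.459  -0.0345  0.036 ] [ 0.4567 -0.032   0.026 ]
[ 0.4619 -0.1243  0.036 ] [ 0.4596 -0.1243  0.026 ]
rail [0.4982 0.0969 0.052 ]
rail [ 0.5103 -0.1577  0.052 ]
rail [0.4092 0.0936 0.052 ]
rail [ 0.4204 -0.1623  0.052 ]
```

It agrees with the top view to about 3 mm. I'll go down, grip the right-hand cylinder and lift it.

Request:
jog_arm --steps '[{"turn": [0,0,0],"slide": [0,0,4.5],"hand": 55},{"turn": [0,0,0],"slide": [0,0,4.5],"hand": 55},{"turn": [0,0,0],"slide": [0,0,4.5],"hand": 55},{"turn": [0,0,0],"slide": [0,0,4],"hand": 55},{"turn": [0,0,0],"slide": [0,0,2],"hand": 55}]'

```text
time_s: 2.2
ee_pos: [0.4585, -0.1265, 0.0364]
eef_rot: [-3.14, 0.005, 0.044]
wrist_force: [-0.3, -1.0, -0.4]
opening: 0.784
```

Request:
jog_arm --steps '[{"turn": [0,0,0],"slide": [0,0,1.9],"hand": 55},{"turn": [0,0,0],"slide": [0,0,0],"hand": 200},{"turn": [0,0,0],"slide": [0,0,0],"hand": 200},{"turn": [0,0,0],"slide": [0,0,0],"hand": 200},{"turn": [0,0,0],"slide": [0,0,0],"hand": 200}]'

```text
time_s: 2.7
ee_pos: [0.4622, -0.1273, 0.0219]
eef_rot: [3.141, -0.002, 0.044]
wrist_force: [0.3, 0.3, 0.4]
opening: 0.484
```

Request:
jog_arm --steps '[{"turn": [0,0,0],"slide": [0,0,0],"hand": 200},{"turn": [0,0,0],"slide": [0,0,-1],"hand": 200},{"turn": [0,0,0],"slide": [0,0,-2],"hand": 200},{"turn": [0,0,0],"slide": [0,0,-3],"hand": 200},{"turn": [0,0,0],"slide": [0,0,-3],"hand": 200}]'

```text
time_s: 3.2
ee_pos: [0.4606, -0.1269, 0.1121]
eef_rot: [-3.141, 0.001, 0.044]
wrist_force: [0.8, -0.8, -1.3]
opening: 0.387
```

Request:
jog_arm --steps '[{"turn": [0,0,0],"slide": [0,0,-2],"hand": 200},{"turn": [0,0,0],"slide": [0,0,0],"hand": 200},{"turn": [0,0,0],"slide": [0,0,0],"hand": 200},{"turn": [0,0,0],"slide": [0,0,0],"hand": 200}]'

```text
time_s: 3.6
ee_pos: [0.4602, -0.127, 0.13]
eef_rot: [-3.141, 0.002, 0.044]
wrist_force: [0.1, -0.1, -0.8]
opening: 0.387
```

Request:
jog_arm --steps '[{"turn": [0,0,0],"slide": [0,0,0],"hand": 200}]'

```text
time_s: 3.7
ee_pos: [0.4602, -0.1267, 0.1297]
eef_rot: [-3.141, 0.002, 0.044]
wrist_force: [-0.2, 0.2, -2.2]
opening: 0.385
```

Run:
```python
from h import *
to(.6,-.01,.13,1.618)
to(.6067+.0028,.2135-.055,.13,.065)
```

```text
t 3.7 pos [ 0.4602 -0.1267  0.1297] rot [-3.1407  0.002   0.0439] F [-0.1597  0.248  -2.203 ] open 0.3850159404765958 q [ 0.7292  0.3722 -0.6067  2.0586  0.2935  0.7967 -1.5802]
turn z -1.574 slide cm [11.0005 14.5131 -0.0308]
t 3.7 pos [ 0.4602 -0.1267  0.1297] rot [-3.1407  0.002   0.0439] F [-0.1597  0.248  -2.203 ] open 0.3850159404765958 q [ 0.7292  0.3722 -0.6067  2.0586  0.2935  0.7967 -1.5802]
turn z -0.021 slide cm [ 16.749  -27.4932  -0.0308]
```

The readings are -0.8, -1.3 and -2.2 N, so this one is hollow. It goes to the bin at local y = -55.

Request:
jog_arm --steps '[{"turn": [0,0,0],"slide": [2.3,-3.95,0],"hand": 200},{"turn": [0,0,0],"slide": [2.3,-3.95,0],"hand": 200},{"turn": [0,0,0],"slide": [2.3,-3.95,0],"hand": 200},{"turn": [0,0,0],"slide": [2.3,-3.95,0],"hand": 200},{"turn": [0,0,0],"slide": [2.3,-3.95,0],"hand": 200}]'

```text
time_s: 4.2
ee_pos: [0.5673, 0.077, 0.1295]
eef_rot: [3.142, 0.002, 0.044]
wrist_force: [1.1, -0.4, -0.7]
opening: 0.386
```

Request:
jog_arm --steps '[{"turn": [0,0,-0.01],"slide": [2.3,-3.95,0],"hand": 200},{"turn": [0,0,-0.01],"slide": [2.3,-3.95,0],"hand": 200},{"turn": [0,0,0],"slide": [0,0,0],"hand": 200},{"turn": [0,0,0],"slide": [0,0,0],"hand": 200},{"turn": [0,0,0],"slide": [0,0,0],"hand": 200}]'

```text
time_s: 4.7
ee_pos: [0.6085, 0.1549, 0.1293]
eef_rot: [3.14, 0.003, 0.063]
wrist_force: [0.2, -1.2, -1.9]
opening: 0.385
```

Run:
```python
from h import *; import cv2
to(.6067+.0028,.2135-.055,.0215,.065)
im=viewer.read_camera("wrist"); cv2.imwrite("pics/w3.png",im[:,:,::-1])
```

```text
t 4.7 pos [0.6085 0.1549 0.1293] rot [3.14   0.0026 0.063 ] F [ 0.1759 -1.2055 -1.8616] open 0.3845141129487819 q [ 0.141   0.6208 -0.601   1.6875  0.4123  0.9658 -2.1204]
turn z -0.002 slide cm [ 0.1181 -0.3485 10.7841]
```

View pics/w3.png

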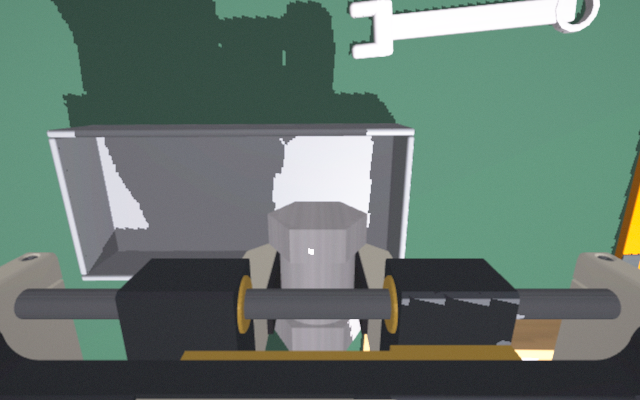

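The cylinder is held straight and lines up with the bin, its near wall at column 405 and the side wall at about (85,275). Going down.

Request:
jog_arm --steps '[{"turn": [0,0,0],"slide": [0.1,-0.3,3.5],"hand": 200},{"turn": [0,0,0],"slide": [0,0,3.5],"hand": 200},{"turn": [0,0,0],"slide": [0,0,2],"hand": 200},{"turn": [0,0,0],"slide": [0,0,1],"hand": 200},{"turn": [0,0,0],"slide": [0,0,0.4],"hand": 200}]'

```text
time_s: 5.25
ee_pos: [0.6098, 0.1579, 0.0258]
eef_rot: [3.141, 0.002, 0.062]
wrist_force: [0.5, -0.6, -1.3]
opening: 0.38
```

Request:
jog_arm --steps '[{"turn": [0,0,0],"slide": [0,0,0.2],"hand": 200},{"turn": [0,0,0],"slide": [0,0,0.2],"hand": 200},{"turn": [0,0,0],"slide": [0,0,0],"hand": 200},{"turn": [0,0,0],"slide": [0,0,0],"hand": 200}]'

```text
time_s: 5.65
ee_pos: [0.6109, 0.1598, 0.0236]
eef_rot: [-3.141, -0.001, 0.064]
wrist_force: [0.5, 0.2, -1.7]
opening: 0.385
```

Request:
jog_arm --steps '[{"turn": [0,0,0],"slide": [0,0,0.15],"hand": 200},{"turn": [0,0,0],"slide": [0,0,0],"hand": 200},{"turn": [0,0,0],"slide": [0,0,0.15],"hand": 200},{"turn": [0,0,0],"slide": [0,0,0],"hand": 200},{"turn": [0,0,0],"slide": [0,0,0],"hand": 200}]'

```text
time_s: 6.15
ee_pos: [0.6105, 0.1597, 0.0208]
eef_rot: [3.141, -0.0, 0.064]
wrist_force: [-2.6, -1.5, 7.0]
opening: 0.386
```

Touching down at +7 N. I'll release it, lift, and go over the middle cylinder.

Request:
jog_arm --steps '[{"turn": [0,0,0],"slide": [0,0,-0.05],"hand": 130},{"turn": [0,0,0],"slide": [0,0,0],"hand": 100},{"turn": [0,0,0],"slide": [0,0,0],"hand": 75},{"turn": [0,0,0],"slide": [0,0,0],"hand": 75},{"turn": [0,0,0],"slide": [0,0,-2],"hand": 75}]'

```text
time_s: 6.65
ee_pos: [0.608, 0.1587, 0.0377]
eef_rot: [3.141, 0.005, 0.064]
wrist_force: [0.2, -0.1, 0.4]
opening: 0.698
```

Request:
jog_arm --steps '[{"turn": [0,0,0],"slide": [0,0,-4],"hand": 75},{"turn": [0,0,0],"slide": [0,0,-4],"hand": 75},{"turn": [0,0,0.02],"slide": [-2,2.5,-0.5],"hand": 55},{"turn": [0,0,0],"slide": [-2.5,3.5,0],"hand": 55},{"turn": [0,0,0],"slide": [-2.5,3.5,0],"hand": 55}]'

```text
time_s: 7.15
ee_pos: [0.5446, 0.0608, 0.1257]
eef_rot: [3.142, -0.001, 0.045]
wrist_force: [0.7, -0.9, -0.2]
opening: 0.783
```

Request:
jog_arm --steps '[{"turn": [0,0,0],"slide": [-3.5,3.5,0],"hand": 55},{"turn": [0,0,0],"slide": [-3.5,3.5,0],"hand": 55},{"turn": [0,0,0],"slide": [-1.9,2,0],"hand": 55},{"turn": [0,0,0],"slide": [0,0,0],"hand": 55},{"turn": [0,0,0],"slide": [0,0,0],"hand": 55}]'

```text
time_s: 7.65
ee_pos: [0.4604, -0.033, 0.1256]
eef_rot: [3.141, -0.001, 0.042]
wrist_force: [0.2, 0.3, 0.0]
opening: 0.784
```

Run:
```python
from h import *
to(.4585,-.0335,.0215,.044)
```

```text
t 7.65 pos [ 0.4604 -0.033   0.1256] rot [ 3.1413 -0.0011  0.0422] F [0.2035 0.2693 0.036 ] open 0.7837842033319491 q [ 0.571   0.3594 -0.6476  2.099   0.3087  0.7745 -1.7976]
turn z -0.002 slide cm [-0.1912  0.0384 10.4056]
```

Request:
jog_arm --steps '[{"turn": [0,0,0],"slide": [-0.1,0,3.5],"hand": 55},{"turn": [0,0,0],"slide": [0,0,3.5],"hand": 55},{"turn": [0,0,0],"slide": [0,0,2],"hand": 55},{"turn": [0,0,0],"slide": [0,0,1.4],"hand": 55},{"turn": [0,0,0],"slide": [0,0,0],"hand": 55}]'

```text
time_s: 8.15
ee_pos: [0.4587, -0.0311, 0.0198]
eef_rot: [-3.14, 0.002, 0.046]
wrist_force: [-1.1, 0.5, -0.4]
opening: 0.784
```

Request:
jog_arm --steps '[{"turn": [0,0,0],"slide": [0,0,0],"hand": 200},{"turn": [0,0,0],"slide": [0,0,0],"hand": 200},{"turn": [0,0,0],"slide": [0,0,0],"hand": 200},{"turn": [0,0,0],"slide": [0,0,0],"hand": 200},{"turn": [0,0,0],"slide": [0,0,0],"hand": 200}]'

```text
time_s: 8.65
ee_pos: [0.4595, -0.0328, 0.0218]
eef_rot: [3.141, -0.001, 0.043]
wrist_force: [0.5, 1.1, 0.7]
opening: 0.398
```

Request:
jog_arm --steps '[{"turn": [0,0,0],"slide": [0,0,-1],"hand": 200},{"turn": [0,0,0],"slide": [0,0,-2],"hand": 200},{"turn": [0,0,0],"slide": [0,0,-3],"hand": 200},{"turn": [0,0,0],"slide": [0,0,-3],"hand": 200},{"turn": [0,0,0],"slide": [0,0,-2],"hand": 200}]'

```text
time_s: 9.15
ee_pos: [0.4595, -0.0325, 0.1336]
eef_rot: [3.141, -0.002, 0.044]
wrist_force: [0.8, 0.2, -1.6]
opening: 0.385
```

Request:
jog_arm --steps '[{"turn": [0,0,0],"slide": [0,0,0],"hand": 200},{"turn": [0,0,0],"slide": [0,0,0],"hand": 200},{"turn": [0,0,0],"slide": [0,0,0],"hand": 200},{"turn": [0,0,0],"slide": [0,0,0],"hand": 200}]'

```text
time_s: 9.55
ee_pos: [0.4581, -0.0325, 0.1302]
eef_rot: [-3.141, 0.002, 0.044]
wrist_force: [-0.4, -0.5, -2.1]
opening: 0.386
```

Request:
jog_arm --steps '[{"turn": [0,0,0],"slide": [0,0,0],"hand": 200}]'

```text
time_s: 9.65
ee_pos: [0.4584, -0.0324, 0.1304]
eef_rot: [-3.141, 0.002, 0.044]
wrist_force: [-0.6, 0.1, -0.7]
opening: 0.385
```

Run:
```python
from h import *
to(.6,-.01,.13,1.618)
to(.6067-.0033,.2135+.055,.13,.064)
```

```text
t 9.65 pos [ 0.4584 -0.0324  0.1304] rot [-3.1409  0.0018  0.0441] F [-0.5762  0.1428 -0.6997] open 0.3848200001034785 q [ 0.5849  0.3518 -0.6633  2.0977  0.3031  0.7876 -1.7922]
turn z -1.574 slide cm [ 1.5655 14.2546  0.0355]
t 9.65 pos [ 0.4584 -0.0324  0.1304] rot [-3.1409  0.0018  0.0441] F [-0.5762  0.1428 -0.6997] open 0.3848200001034785 q [ 0.5849  0.3518 -0.6633  2.0977  0.3031  0.7876 -1.7922]
turn z -0.02 slide cm [ 16.3994 -29.0971   0.0355]
```

The middle one is hollow too (-0.7 to -2.1 N). It goes to the bin at y = +55.

Request:
jog_arm --steps '[{"turn": [0,0,0],"slide": [1.98,-3.68,0],"hand": 200},{"turn": [0,0,0],"slide": [1.98,-3.68,0],"hand": 200},{"turn": [0,0,0],"slide": [1.98,-3.68,0],"hand": 200},{"turn": [0,0,0],"slide": [1.98,-3.68,0],"hand": 200},{"turn": [0,0,0],"slide": [1.98,-3.68,0],"hand": 200}]'

```text
time_s: 10.15
ee_pos: [0.5501, 0.157, 0.1304]
eef_rot: [3.141, 0.001, 0.044]
wrist_force: [0.3, -0.3, -1.8]
opening: 0.379
```

Request:
jog_arm --steps '[{"turn": [0,0,0],"slide": [1.98,-3.68,0],"hand": 200},{"turn": [0,0,-0.01],"slide": [1.98,-3.68,0],"hand": 200},{"turn": [0,0,-0.01],"slide": [1.98,-3.68,0],"hand": 200},{"turn": [0,0,0],"slide": [0,0,0],"hand": 200},{"turn": [0,0,0],"slide": [0,0,0],"hand": 200}]'

```text
time_s: 10.65
ee_pos: [0.603, 0.2703, 0.1298]
eef_rot: [-3.141, 0.002, 0.067]
wrist_force: [0.0, -0.6, -0.5]
opening: 0.383
```

Run:
```python
from h import *
to(.6067-.0033,.2135+.055,.0215,.064)
```

```text
t 10.65 pos [0.603  0.2703 0.1298] rot [-3.1414  0.0022  0.0665] F [ 0.0091 -0.5533 -0.5161] open 0.3834081297633546 q [-0.0313  0.6801 -0.6262  1.5982  0.4479  1.0129 -2.2977]
turn z 0.003 slide cm [ 0.0319  0.1785 10.8331]
```

Request:
jog_arm --steps '[{"turn": [0,0,0],"slide": [0,0.2,3.5],"hand": 200},{"turn": [0,0,0],"slide": [0,0,3.5],"hand": 200},{"turn": [0,0,0],"slide": [0,0,2],"hand": 200},{"turn": [0,0,0],"slide": [0,0,1],"hand": 200},{"turn": [0,0,0],"slide": [0,0,0.4],"hand": 200}]'

```text
time_s: 11.15
ee_pos: [0.6038, 0.2658, 0.0263]
eef_rot: [3.141, 0.001, 0.063]
wrist_force: [-0.1, 0.1, -1.0]
opening: 0.38
```

Request:
jog_arm --steps '[{"turn": [0,0,0],"slide": [0,0,0.2],"hand": 200},{"turn": [0,0,0],"slide": [0,0,0.2],"hand": 200},{"turn": [0,0,0],"slide": [0,0,0.15],"hand": 200},{"turn": [0,0,0],"slide": [0,0,0],"hand": 200},{"turn": [0,0,0],"slide": [0,0,0],"hand": 200}]'

```text
time_s: 11.65
ee_pos: [0.6045, 0.2668, 0.0223]
eef_rot: [-3.141, -0.001, 0.064]
wrist_force: [0.1, -0.3, -0.7]
opening: 0.385
```

Request:
jog_arm --steps '[{"turn": [0,0,0],"slide": [0,0,0.15],"hand": 200},{"turn": [0,0,0],"slide": [0,0,0],"hand": 200},{"turn": [0,0,0],"slide": [0,0,0],"hand": 200}]'

```text
time_s: 11.95
ee_pos: [0.6046, 0.2669, 0.0209]
eef_rot: [-3.141, -0.001, 0.064]
wrist_force: [0.3, -1.0, 3.2]
opening: 0.381
```

Request:
jog_arm --steps '[{"turn": [0,0,0],"slide": [0,0,0],"hand": 130},{"turn": [0,0,0],"slide": [0,0,0],"hand": 100},{"turn": [0,0,0],"slide": [0,0,0],"hand": 75},{"turn": [0,0,0],"slide": [0,0,0],"hand": 75},{"turn": [0,0,0],"slide": [0,0,-2],"hand": 75}]'

```text
time_s: 12.45
ee_pos: [0.6019, 0.2653, 0.0379]
eef_rot: [3.139, 0.005, 0.064]
wrist_force: [-0.2, -0.2, -0.6]
opening: 0.702
```

Request:
jog_arm --steps '[{"turn": [0,0,0],"slide": [0,0,-4],"hand": 75},{"turn": [0,0,0],"slide": [0,0,-4],"hand": 75},{"turn": [0,0,0.02],"slide": [0,0,-0.5],"hand": 55},{"turn": [0,0,0],"slide": [-2.27,2.82,0],"hand": 55},{"turn": [0,0,0],"slide": [-2.27,2.82,0],"hand": 55}]'

```text
time_s: 12.95
ee_pos: [0.5613, 0.209, 0.1269]
eef_rot: [-3.141, -0.002, 0.045]
wrist_force: [0.8, 1.1, -0.2]
opening: 0.785
```

Request:
jog_arm --steps '[{"turn": [0,0,0],"slide": [-2.27,2.82,0],"hand": 55},{"turn": [0,0,0],"slide": [-2.27,2.82,0],"hand": 55},{"turn": [0,0,0],"slide": [-2.27,2.82,0],"hand": 55},{"turn": [0,0,0],"slide": [-2.27,2.82,0],"hand": 55},{"turn": [0,0,0],"slide": [-2.27,2.82,0],"hand": 55}]'

```text
time_s: 13.45
ee_pos: [0.4534, 0.0615, 0.126]
eef_rot: [3.141, -0.001, 0.044]
wrist_force: [0.1, -0.1, -0.1]
opening: 0.786
```

Request:
jog_arm --steps '[{"turn": [0,0,0],"slide": [0,0,0],"hand": 55},{"turn": [0,0,0],"slide": [0,0,0],"hand": 55}]'

```text
time_s: 13.65
ee_pos: [0.4545, 0.0618, 0.1261]
eef_rot: [3.141, -0.002, 0.042]
wrist_force: [0.8, 0.6, -0.3]
opening: 0.783
```

Run:
```python
from h import *
to(.4545,.0625,.0215,.044)
```

```text
t 13.65 pos [0.4545 0.0618 0.1261] rot [ 3.1408 -0.0017  0.0419] F [ 0.7677  0.6082 -0.3041] open 0.7831388469626407 q [ 0.4043  0.3639 -0.6952  2.1045  0.3321  0.779  -2.027 ]
turn z -0.002 slide cm [ 0.004  -0.0702 10.4645]
```

Request:
jog_arm --steps '[{"turn": [0,0,0],"slide": [0,0,3.5],"hand": 55},{"turn": [0,0,0],"slide": [0,0,3.5],"hand": 55},{"turn": [0,0,0],"slide": [0,0,2],"hand": 55},{"turn": [0,0,0],"slide": [0,0,1.45],"hand": 55},{"turn": [0,0,0],"slide": [0,0,0],"hand": 55}]' --grip_force 50

```text
time_s: 14.15
ee_pos: [0.4536, 0.0637, 0.0195]
eef_rot: [-3.141, 0.002, 0.046]
wrist_force: [-0.1, -0.0, -0.3]
opening: 0.785
```

Request:
jog_arm --steps '[{"turn": [0,0,0],"slide": [0,0,0],"hand": 200},{"turn": [0,0,0],"slide": [0,0,0],"hand": 200},{"turn": [0,0,0],"slide": [0,0,0],"hand": 200},{"turn": [0,0,0],"slide": [0,0,0],"hand": 200},{"turn": [0,0,0],"slide": [0,0,0],"hand": 200}]'

```text
time_s: 14.65
ee_pos: [0.4548, 0.0634, 0.0214]
eef_rot: [-3.14, -0.002, 0.044]
wrist_force: [-0.2, 5.6, 2.4]
opening: 0.398
```

Request:
jog_arm --steps '[{"turn": [0,0,0],"slide": [0,0,-1],"hand": 200},{"turn": [0,0,0],"slide": [0,0,-2],"hand": 200},{"turn": [0,0,0],"slide": [0,0,-3],"hand": 200},{"turn": [0,0,0],"slide": [0,0,-3],"hand": 200},{"turn": [0,0,0],"slide": [0,0,-2],"hand": 200}]'

```text
time_s: 15.15
ee_pos: [0.4537, 0.0621, 0.1325]
eef_rot: [3.141, -0.0, 0.044]
wrist_force: [1.4, -0.6, -5.7]
opening: 0.38
```

Request:
jog_arm --steps '[{"turn": [0,0,0],"slide": [0,0,0],"hand": 200},{"turn": [0,0,0],"slide": [0,0,0],"hand": 200},{"turn": [0,0,0],"slide": [0,0,0],"hand": 200},{"turn": [0,0,0],"slide": [0,0,0],"hand": 200}]'

```text
time_s: 15.55
ee_pos: [0.4528, 0.0623, 0.1294]
eef_rot: [-3.141, 0.003, 0.044]
wrist_force: [0.3, 0.1, -5.8]
opening: 0.377
```

Run:
```python
from h import *
to(.6,-.01,.13,.044)
```

```text
t 15.55 pos [0.4528 0.0623 0.1294] rot [-3.1415  0.0029  0.0439] F [ 0.3348  0.0802 -5.7527] open 0.3773541872082106 q [ 0.4162  0.3608 -0.7092  2.1019  0.3282  0.7911 -2.0229]
turn z -0.0 slide cm [14.3852  7.8656 -0.0576]
```

-5.8 N, so the left one is the solid one. I'll carry it to the bare bench at (0.60, -0.01) and turn it to lie along the channel's direction (yaw 1.668).

Request:
jog_arm --steps '[{"turn": [0,0,0],"slide": [3.6,1.97,0],"hand": 200},{"turn": [0,0,0],"slide": [3.6,1.97,0],"hand": 200},{"turn": [0,0,0],"slide": [3.6,1.97,0],"hand": 200},{"turn": [0,0,0],"slide": [3.6,1.97,0],"hand": 200},{"turn": [0,0,-0.135],"slide": [0,0,0],"hand": 200}]'

```text
time_s: 16.05
ee_pos: [0.6062, -0.0146, 0.1294]
eef_rot: [3.14, -0.003, 0.174]
wrist_force: [-1.0, -0.6, -5.3]
opening: 0.378
```

Request:
jog_arm --steps '[{"turn": [0,0,-0.135],"slide": [0,0,0],"hand": 200},{"turn": [0,0,-0.135],"slide": [0,0,0],"hand": 200},{"turn": [0,0,-0.135],"slide": [0,0,0],"hand": 200},{"turn": [0,0,-0.135],"slide": [0,0,0],"hand": 200},{"turn": [0,0,-0.135],"slide": [0,0,0],"hand": 200}]'

```text
time_s: 16.55
ee_pos: [0.6004, -0.0099, 0.1289]
eef_rot: [-3.139, 0.002, 0.86]
wrist_force: [0.5, -0.2, -5.8]
opening: 0.378
```

Request:
jog_arm --steps '[{"turn": [0,0,-0.135],"slide": [0,0,0],"hand": 200},{"turn": [0,0,-0.135],"slide": [0,0,0],"hand": 200},{"turn": [0,0,-0.135],"slide": [0,0,0],"hand": 200},{"turn": [0,0,-0.135],"slide": [0,0,0],"hand": 200},{"turn": [0,0,-0.135],"slide": [0,0,0],"hand": 200}]'

```text
time_s: 17.05
ee_pos: [0.6005, -0.01, 0.129]
eef_rot: [-3.139, -0.0, 1.534]
wrist_force: [-0.3, 1.1, -4.9]
opening: 0.379
```

Request:
jog_arm --steps '[{"turn": [0,0,-0.135],"slide": [0,0,0],"hand": 200},{"turn": [0,0,0],"slide": [0,0,0],"hand": 200},{"turn": [0,0,0],"slide": [0,0,0],"hand": 200}]'

```text
time_s: 17.35
ee_pos: [0.6008, -0.01, 0.1295]
eef_rot: [-3.14, -0.001, 1.66]
wrist_force: [-0.2, -0.1, -5.4]
opening: 0.378
```

Run:
```python
from h import *
to(.6,-.01,.017,1.668)
```

```text
t 17.35 pos [ 0.6008 -0.01    0.1295] rot [-3.1397 -0.0009  1.6601] F [-0.2279 -0.0684 -5.4051] open 0.3783875922427858 q [ 0.6657  0.7235 -0.9812  1.7515  0.6848  1.0522 -0.473 ]
turn z -0.008 slide cm [ 0.0029 -0.0792 11.2511]
```

Request:
jog_arm --steps '[{"turn": [0,0,0],"slide": [0,0,3.5],"hand": 200},{"turn": [0,0,0],"slide": [0,0,3.5],"hand": 200},{"turn": [0,0,0],"slide": [0,0,2.2],"hand": 200},{"turn": [0,0,0],"slide": [0,0,1],"hand": 200},{"turn": [0,0,0],"slide": [0,0,0.5],"hand": 200}]'

```text
time_s: 17.85
ee_pos: [0.601, -0.0098, 0.0227]
eef_rot: [-3.14, -0.0, 1.662]
wrist_force: [0.4, 1.0, -4.8]
opening: 0.377
```

Request:
jog_arm --steps '[{"turn": [0,0,0],"slide": [0,0,0.3],"hand": 200},{"turn": [0,0,0],"slide": [0,0,0.15],"hand": 200},{"turn": [0,0,0],"slide": [0,0,0.1],"hand": 200},{"turn": [0,0,0],"slide": [0,0,0],"hand": 200},{"turn": [0,0,0],"slide": [0,0,0],"hand": 200}]'

```text
time_s: 18.35
ee_pos: [0.6018, -0.01, 0.0188]
eef_rot: [3.141, 0.0, 1.664]
wrist_force: [0.3, -0.2, -4.9]
opening: 0.385
```

Request:
jog_arm --steps '[{"turn": [0,0,0],"slide": [0,0,0.2],"hand": 200},{"turn": [0,0,0],"slide": [0,0,0.1],"hand": 200},{"turn": [0,0,0],"slide": [0,0,0],"hand": 200},{"turn": [0,0,0],"slide": [0,0,0],"hand": 200}]'

```text
time_s: 18.75
ee_pos: [0.6016, -0.01, 0.0156]
eef_rot: [3.141, 0.0, 1.664]
wrist_force: [-2.1, -1.6, -0.1]
opening: 0.383
```

Request:
jog_arm --steps '[{"turn": [0,0,0],"slide": [0,0,0.05],"hand": 200},{"turn": [0,0,0],"slide": [0,0,0],"hand": 130},{"turn": [0,0,0],"slide": [0,0,0],"hand": 100},{"turn": [0,0,0],"slide": [0,0,0],"hand": 60},{"turn": [0,0,0],"slide": [0,0,0],"hand": 20}]'

```text
time_s: 19.25
ee_pos: [0.6017, -0.0098, 0.0148]
eef_rot: [3.141, -0.0, 1.664]
wrist_force: [-0.4, -0.3, 0.2]
opening: 0.681
```

Request:
jog_arm --steps '[{"turn": [0,0,0],"slide": [0,0,-2],"hand": 20},{"turn": [0,0,0],"slide": [0,0,-4],"hand": 0},{"turn": [0,0,0],"slide": [0,0,-3],"hand": 0},{"turn": [0,0,0.13],"slide": [0,0,0],"hand": 0},{"turn": [0,0,0.13],"slide": [0,0,0],"hand": 0}]'

```text
time_s: 19.75
ee_pos: [0.6027, -0.0096, 0.1077]
eef_rot: [3.138, -0.001, 1.399]
wrist_force: [0.4, -0.3, -1.1]
opening: 0.997
```

Request:
jog_arm --steps '[{"turn": [0,0,0.13],"slide": [0,0,0],"hand": 0},{"turn": [0,0,0.13],"slide": [0,0,0],"hand": 0},{"turn": [0,0,0.13],"slide": [0,0,0],"hand": 0},{"turn": [0,0,0.13],"slide": [0,0,0],"hand": 0},{"turn": [0,0,0.13],"slide": [0,0,0],"hand": 0}]'

```text
time_s: 20.25
ee_pos: [0.6018, -0.0094, 0.1063]
eef_rot: [3.141, -0.001, 0.749]
wrist_force: [-0.7, -0.2, 0.4]
opening: 0.999
```

Request:
jog_arm --steps '[{"turn": [0,0,0.13],"slide": [0,0,0],"hand": 0},{"turn": [0,0,0.13],"slide": [0,0,0],"hand": 0},{"turn": [0,0,0.13],"slide": [0,0,0],"hand": 0},{"turn": [0,0,0.13],"slide": [0,0,0],"hand": 0},{"turn": [0,0,0.13],"slide": [0,0,0],"hand": 0}]'

```text
time_s: 20.75
ee_pos: [0.6018, -0.0092, 0.1063]
eef_rot: [-3.141, -0.001, 0.099]
wrist_force: [0.1, -0.5, 0.5]
opening: 1.0
```

Request:
jog_arm --steps '[{"turn": [0,0,0],"slide": [0,0,-4],"hand": 0},{"turn": [0,0,0],"slide": [0,0,0],"hand": 0},{"turn": [0,0,0],"slide": [0,0,0],"hand": 0}]'

```text
time_s: 21.05
ee_pos: [0.6026, -0.0093, 0.1472]
eef_rot: [3.141, -0.004, 0.105]
wrist_force: [0.3, 0.2, -0.1]
opening: 1.008
```

Run:
```python
from h import *; import cv2,pickle
to(.6016,-.010,.0155,.093)
p=viewer.camera_params("wrist"); im=viewer.read_camera("wrist"); cv2.imwrite("pics/w4.png",im[:,:,::-1])
pickle.dump(p,open("w4.pkl","wb"))
im=viewer.read_camera("top")[130:260,200:450]; cv2.imwrite("pics/t4.png",cv2.resize(im[:,:,::-1],None,fx=3.2,fy=3.2,interpolation=cv2.INTER_CUBIC))
```

```text
t 21.05 pos [ 0.6026 -0.0093  0.1472] rot [ 3.1413 -0.0038  0.1047] F [ 0.2655  0.226  -0.1042] open 1.0076909425416065 q [ 0.4509  0.5623 -0.6436  1.7477  0.4009  0.9622 -1.8171]
turn z 0.012 slide cm [-0.1097  0.0632 13.1655]
```

View pics/w4.png

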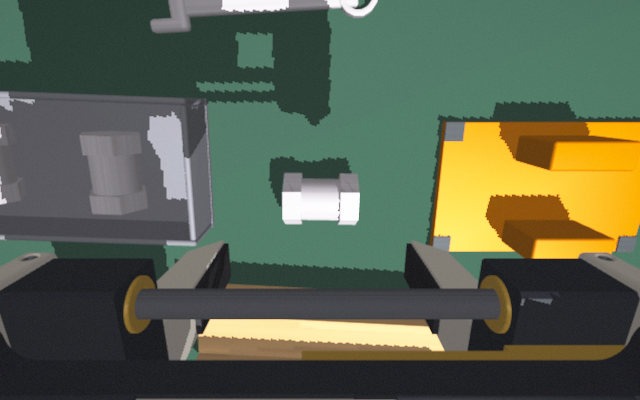

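The solid cylinder lies level in the wrist image at (321,198), at right angles to the fingers' closing faces as wanted. Both bin cylinders are in place. Board corners are at (441,122) and (430,251), and the near cheek's top face is around (500–605, 220).

Run:
```python
from h import *; import pickle
p=pickle.load(open("w4.pkl","rb"))
print("cyl",back("",(321,198),.022,p), "ends",back("",(283,199),.02,p),back("",(359,198),.02,p))
a,b,c=[back("",u,.008,p) for u in [(441,122),(430,251),(639,252)]]
print("board",a,b,c,np.hypot(*(a-b)[:2]),"yaw",np.arctan2((a-b)[1],(a-b)[0]))
```

```text
cyl [ 0.6031 -0.0127  0.022 ] ends [0.5982 0.0199 0.02  ] [ 0.6059 -0.0455  0.02  ]
board [ 0.6762 -0.107   0.008 ] [ 0.5579 -0.1219  0.008 ] [ 0.5776 -0.3196  0.008 ] 0.11922473504159159 yaw 0.12522506059428654
```

View pics/t4.png

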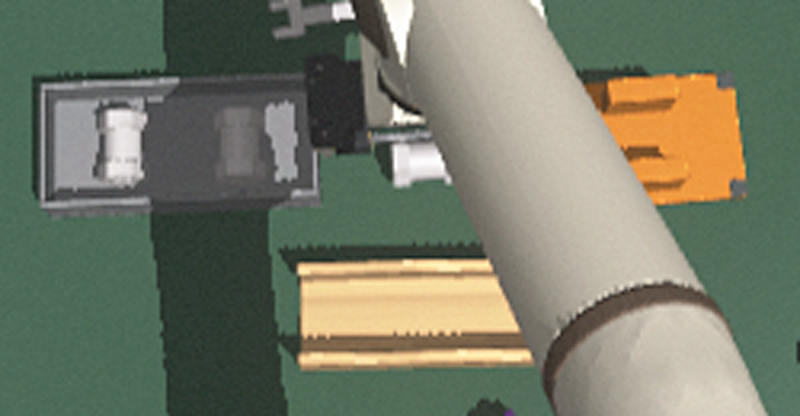

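Both hollow ones lie inside the bin. Now I'll grip the solid one by its ends.

Request:
jog_arm --steps '[{"turn": [0,0,0],"slide": [0,0.25,4],"hand": 0},{"turn": [0,0,0],"slide": [0,0,4],"hand": 0},{"turn": [0,0,0],"slide": [0,0,3],"hand": 0},{"turn": [0,0,0],"slide": [0,0,1.5],"hand": 0},{"turn": [0,0,0],"slide": [0,0,0.7],"hand": 0}]'

```text
time_s: 21.65
ee_pos: [0.6001, -0.0122, 0.0107]
eef_rot: [-3.141, 0.003, 0.104]
wrist_force: [-0.9, -0.6, 0.1]
opening: 0.997
```

Request:
jog_arm --steps '[{"turn": [0,0,0],"slide": [0,0,0],"hand": 0},{"turn": [0,0,0],"slide": [0,0,0],"hand": 0},{"turn": [0,0,0],"slide": [0,0,0],"hand": 0}]'

```text
time_s: 21.95
ee_pos: [0.603, -0.0124, 0.0144]
eef_rot: [3.141, -0.003, 0.104]
wrist_force: [1.1, -0.1, 0.2]
opening: 0.997
```

Request:
jog_arm --steps '[{"turn": [0,0,0],"slide": [0,0,0],"hand": 150},{"turn": [0,0,0],"slide": [0,0,0],"hand": 150},{"turn": [0,0,0],"slide": [0,0,0],"hand": 150},{"turn": [0,0,0],"slide": [0,0,0],"hand": 150},{"turn": [0,0,0],"slide": [0,0,0],"hand": 150}]' --grip_force 55

```text
time_s: 22.45
ee_pos: [0.6017, -0.0123, 0.0129]
eef_rot: [-3.141, -0.0, 0.104]
wrist_force: [-0.1, -0.1, 1.4]
opening: 0.669
```

Request:
jog_arm --steps '[{"turn": [0,0,0],"slide": [0,0,-1],"hand": 150},{"turn": [0,0,0],"slide": [0,0,-2],"hand": 150},{"turn": [0,0,0],"slide": [0,0,-3],"hand": 150},{"turn": [0,0,0],"slide": [0,0,-3],"hand": 150},{"turn": [0,0,0],"slide": [0,0,-2],"hand": 150}]'

```text
time_s: 22.95
ee_pos: [0.6017, -0.0123, 0.1246]
eef_rot: [3.142, -0.001, 0.104]
wrist_force: [1.2, 0.3, -5.8]
opening: 0.673
```

Request:
jog_arm --steps '[{"turn": [0,0,0],"slide": [0,0,-1],"hand": 150},{"turn": [0,0,0],"slide": [0,0,0],"hand": 150},{"turn": [0,0,0],"slide": [0,0,0],"hand": 150}]'

```text
time_s: 23.25
ee_pos: [0.6007, -0.0128, 0.1317]
eef_rot: [3.142, 0.002, 0.104]
wrist_force: [-0.4, 0.8, -5.9]
opening: 0.671
```

Run:
```python
from h import *
to(.626,-.2112,.13,.098)
```

```text
t 23.25 pos [ 0.6007 -0.0128  0.1317] rot [3.1415 0.0019 0.1036] F [-0.4075  0.8278 -5.8975] open 0.6707391792795381 q [ 0.4493  0.582  -0.6347  1.7575  0.415   0.9416 -1.8236]
turn z 0.006 slide cm [ 0.5803 19.995   0.1684]
```

It's held, opening 62 mm. Before lowering I'll measure the cheeks themselves from a place 6 cm short of the channel, as there are only 4 mm to spare on each side.

Request:
jog_arm --steps '[{"turn": [0,0,0.006],"slide": [-0.9,3.3,0],"hand": 150},{"turn": [0,0,0],"slide": [-0.9,3.3,0],"hand": 150},{"turn": [0,0,0],"slide": [-0.9,3.3,0],"hand": 150},{"turn": [0,0,0],"slide": [-0.9,3.3,0],"hand": 150},{"turn": [0,0,0],"slide": [-0.9,3.3,0],"hand": 150}]'

```text
time_s: 23.75
ee_pos: [0.5715, -0.182, 0.1307]
eef_rot: [-3.14, 0.003, 0.098]
wrist_force: [0.9, -1.0, -5.3]
opening: 0.676
```

Request:
jog_arm --steps '[{"turn": [0,0,0],"slide": [-0.9,3.5,0],"hand": 150},{"turn": [0,0,0],"slide": [0,0,0],"hand": 150},{"turn": [0,0,0],"slide": [0,0,0],"hand": 150}]'

```text
time_s: 24.05
ee_pos: [0.5658, -0.2183, 0.1307]
eef_rot: [-3.14, 0.003, 0.094]
wrist_force: [0.3, 1.4, -5.3]
opening: 0.677
```

Run:
```python
from h import *; import cv2,pickle
to(.626,-.2118,.0225,.098)
p=viewer.camera_params("wrist"); im=viewer.read_camera("wrist")
pickle.dump(p,open("w5.pkl","wb")); cv2.imwrite("pics/w5full.png",im[:,:,::-1])
im=im[100:360,140:500]; cv2.imwrite("pics/w5.png",cv2.resize(im[:,:,::-1],None,fx=2.2,fy=2.2,interpolation=cv2.INTER_CUBIC))
```

```text
t 24.05 pos [ 0.5658 -0.2183  0.1307] rot [-3.1402  0.0031  0.0943] F [ 0.3108  1.4273 -5.297 ] open 0.6765808358932486 q [ 0.7748  0.5864 -0.6084  1.7426  0.401   0.9432 -1.4725]
turn z -0.004 slide cm [ 6.0509 -0.0556 10.8181]
```

View pics/w5.png

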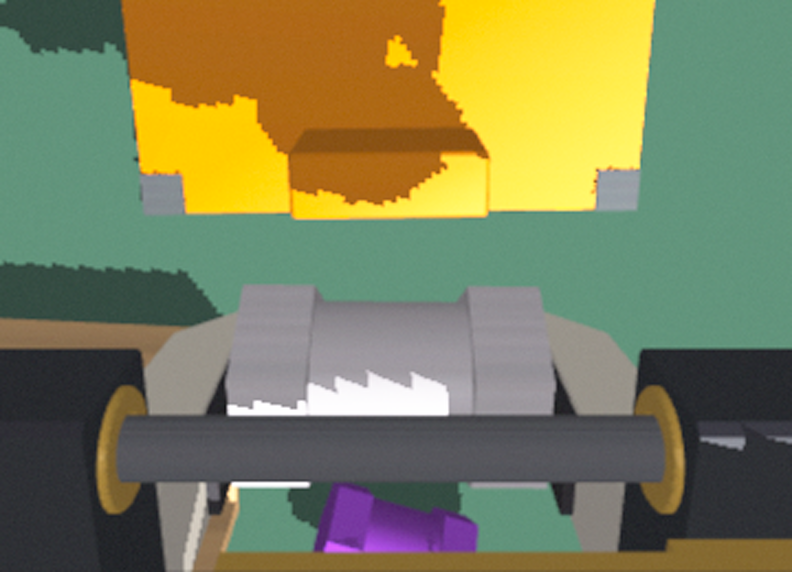

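The picture shows the near cheek's top face, crop corners (291,218), (488,218), (290,153), (488,153), with its inner foot at row 128 between columns 305 and 470. The board's near corners are at (143,215) and (638,210). The held cylinder is level.

Run:
```python
from h import *; import pickle
p=pickle.load(open("w5.pkl","rb")); print("cam",p["world_from_camera"][:3,3])
g=lambda u,v,z: back("",(140+u/2.2-.3,100+v/2.2-.3),z,p)[:2]
a,b,c,d=[g(*q,.055) for q in [(290,153),(488,153),(488,218),(291,218)]]
e,f=g(305,128,.008),g(470,128,.008)
h,i=g(143,215,.008),g(638,210,.008)
for k in (a,b,c,d,e,f,h,i): print(k)
def yw(l,r): t=l-r; return np.arctan2(-t[0],t[1])
print("yaws",yw(a,b),yw(d,c),yw(e,f),yw(h,i),"len",np.hypot(*(a-b)),np.hypot(*(a-d)),np.hypot(*(e-f)),np.hypot(*(h-i)))
w=.098; X=np.array([np.cos(w),np.sin(w)])
print("centre: inner top",(a+b)/2+.027*X,"outer top",(c+d)/2+.049*X,"foot",(e+f)/2+.027*X,"board",(h+i)/2+.06*X)
```

```text
cam [ 0.6458 -0.211   0.2803]
[ 0.5971 -0.1838]
[ 0.603  -0.2454]
[ 0.582  -0.2482]
[ 0.576  -0.1853]
[ 0.597  -0.1832]
[ 0.6028 -0.2446]
[ 0.5572 -0.1227]
[ 0.5774 -0.3132]
yaws 0.09475425294118156 0.09491886370804348 0.09469326174053179 0.10541733276263957 len 0.06181702858084679 0.02118280587029902 0.06162729512977026 0.19148033470051878
centre: inner top [ 0.6269 -0.212 ] outer top [ 0.6278 -0.2119] foot [ 0.6268 -0.2112] board [ 0.627  -0.2121]
```

Run:
```python
from h import *; import pickle
p=pickle.load(open("w5.pkl","rb"))
g=lambda u,v,z: back("",(140+u/2.2-.3,100+v/2.2-.3),z,p)[:2]
for u in (280,505): print(g(u,286.5,.1378), g(u,286.5,.1278))
to(.627,-.212,.0225,.097)
```

```text
[ 0.5865 -0.1933] [ 0.5823 -0.192 ]
[ 0.591  -0.2401] [ 0.5871 -0.2421]
t 24.1 pos [ 0.5665 -0.2163  0.1311] rot [-3.1395  0.0022  0.0971] F [ 1.3158  1.092  -5.1173] open 0.6737073678733723 q [ 0.7734  0.5859 -0.6101  1.7429  0.4006  0.9431 -1.4725]
turn z 0.0 slide cm [ 6.0616  0.1553 10.8562]
```

The channel centre is (0.627, -0.212) with yaw 0.096, and all four estimates are within 1 mm. The cylinder is centred in the hand to under 1 mm.

Request:
jog_arm --steps '[{"turn": [0,0,0],"slide": [3,0,0],"hand": 150},{"turn": [0,0,0],"slide": [3.05,0.1,0],"hand": 150},{"turn": [0,0,0],"slide": [0,0,3],"hand": 150},{"turn": [0,0,0],"slide": [0,0,2.5],"hand": 150},{"turn": [0,0,0],"slide": [0,0,0],"hand": 150}]'

```text
time_s: 24.6
ee_pos: [0.6243, -0.2087, 0.0726]
eef_rot: [-3.137, 0.009, 0.101]
wrist_force: [-1.9, 0.8, -6.5]
opening: 0.675
```

Request:
jog_arm --steps '[{"turn": [0,0,0],"slide": [0,0,0],"hand": 150},{"turn": [0,0,0],"slide": [0,0,0],"hand": 150},{"turn": [0,0,0],"slide": [0,0,0],"hand": 150}]'

```text
time_s: 24.9
ee_pos: [0.6293, -0.2119, 0.0796]
eef_rot: [3.141, -0.003, 0.098]
wrist_force: [0.5, -0.1, -5.3]
opening: 0.672
```

Run:
```python
from h import *
to(.627,-.212,.021,.096)
```

```text
t 24.9 pos [ 0.6293 -0.2119  0.0796] rot [ 3.1405 -0.0028  0.098 ] F [ 0.5488 -0.1405 -5.3456] open 0.6722685741508762 q [ 0.6724  0.7323 -0.5625  1.6199  0.4638  0.9227 -1.5308]
turn z 0.002 slide cm [-0.226  -0.0096  5.8588]
```

Request:
jog_arm --steps '[{"turn": [0,0,0],"slide": [0,0,0],"hand": 150},{"turn": [0,0,0],"slide": [0,0,0],"hand": 150},{"turn": [0,0,0],"slide": [0,0,0],"hand": 150}]'

```text
time_s: 25.2
ee_pos: [0.6281, -0.2121, 0.0782]
eef_rot: [3.141, -0.001, 0.098]
wrist_force: [-0.4, -0.4, -5.0]
opening: 0.672
```

Request:
jog_arm --steps '[{"turn": [0,0,0],"slide": [0,0,0],"hand": 150},{"turn": [0,0,0],"slide": [0,0,0],"hand": 150}]'

```text
time_s: 25.4
ee_pos: [0.6279, -0.2119, 0.0777]
eef_rot: [-3.142, 0.0, 0.098]
wrist_force: [0.3, -0.1, -5.8]
opening: 0.669
```

Settled. I'll lower it slowly, shifting -0.8 mm.

Request:
jog_arm --steps '[{"turn": [0,0,0],"slide": [-0.08,0,0.7],"hand": 150},{"turn": [0,0,0],"slide": [0,0,0.7],"hand": 150},{"turn": [0,0,0],"slide": [0,0,0.7],"hand": 150},{"turn": [0,0,0],"slide": [0,0,0.7],"hand": 150},{"turn": [0,0,0],"slide": [0,0,0.7],"hand": 150}]'

```text
time_s: 25.9
ee_pos: [0.6269, -0.2118, 0.0417]
eef_rot: [-3.141, 0.001, 0.098]
wrist_force: [0.5, 0.6, -5.2]
opening: 0.671
```

Request:
jog_arm --steps '[{"turn": [0,0,0],"slide": [0,0,0.6],"hand": 150},{"turn": [0,0,0],"slide": [0,0,0.6],"hand": 150},{"turn": [0,0,0],"slide": [0,0,0.5],"hand": 150},{"turn": [0,0,0],"slide": [0,0,0.2],"hand": 150},{"turn": [0,0,0],"slide": [0,0,0],"hand": 150}]'

```text
time_s: 26.4
ee_pos: [0.627, -0.2119, 0.0234]
eef_rot: [-3.141, 0.0, 0.098]
wrist_force: [-0.0, 0.2, -4.9]
opening: 0.671
```

Request:
jog_arm --steps '[{"turn": [0,0,0],"slide": [0,0,0],"hand": 150},{"turn": [0,0,0],"slide": [0,0,0],"hand": 150},{"turn": [0,0,0],"slide": [0,0,0],"hand": 150}]'

```text
time_s: 26.7
ee_pos: [0.6274, -0.212, 0.0241]
eef_rot: [3.141, -0.001, 0.098]
wrist_force: [0.7, -0.1, -5.3]
opening: 0.673
```

Request:
jog_arm --steps '[{"turn": [0,0,0],"slide": [0,0,0.2],"hand": 150},{"turn": [0,0,0],"slide": [0,0,0],"hand": 150},{"turn": [0,0,0],"slide": [0,0,0.1],"hand": 150},{"turn": [0,0,0],"slide": [0,0,0],"hand": 150},{"turn": [0,0,0],"slide": [0,0,0],"hand": 150}]'

```text
time_s: 27.2
ee_pos: [0.6272, -0.212, 0.021]
eef_rot: [3.141, -0.0, 0.098]
wrist_force: [-0.7, -1.0, -2.4]
opening: 0.673
```

Partly resting on the floor. A touch lower, then release and lift.

Request:
jog_arm --steps '[{"turn": [0,0,0],"slide": [0,0,0.05],"hand": 150},{"turn": [0,0,0],"slide": [0,0,0],"hand": 150},{"turn": [0,0,0],"slide": [0,0,0],"hand": 75},{"turn": [0,0,0],"slide": [0,0,0],"hand": 40},{"turn": [0,0,0],"slide": [0,0,0],"hand": 10}]'

```text
time_s: 27.7
ee_pos: [0.6278, -0.212, 0.0205]
eef_rot: [3.141, -0.001, 0.098]
wrist_force: [0.3, 0.7, -0.0]
opening: 0.833
```

Request:
jog_arm --steps '[{"turn": [0,0,0],"slide": [0,0,0],"hand": 10},{"turn": [0,0,0],"slide": [0,0,-1.5],"hand": 10},{"turn": [0,0,0],"slide": [0,0,-3],"hand": 10},{"turn": [0,0,0],"slide": [0,0,-4],"hand": 10},{"turn": [0,0,0],"slide": [0,0,-4],"hand": 10}]'

```text
time_s: 28.2
ee_pos: [0.627, -0.2117, 0.1473]
eef_rot: [-3.141, -0.0, 0.098]
wrist_force: [-1.1, -0.2, 0.4]
opening: 0.964
```

Request:
jog_arm --steps '[{"turn": [0,0,0],"slide": [-3,0,-3],"hand": 10},{"turn": [0,0,0],"slide": [-3,0,0],"hand": 10},{"turn": [0,0,0],"slide": [0,0,0],"hand": 10},{"turn": [0,0,0],"slide": [0,0,0],"hand": 10},{"turn": [0,0,0],"slide": [0,0,0],"hand": 10}]'

```text
time_s: 28.7
ee_pos: [0.5683, -0.2176, 0.1757]
eef_rot: [3.142, -0.001, 0.098]
wrist_force: [-0.4, -1.1, -0.3]
opening: 0.961
```

Run:
```python
from h import *; import cv2,pickle
to(.627,-.212,.021,.096)
p=viewer.camera_params("wrist"); im=viewer.read_camera("wrist"); cv2.imwrite("pics/w6.png",im[:,:,::-1]); pickle.dump(p,open("w6.pkl","wb"))
```

```text
t 28.7 pos [ 0.5683 -0.2176  0.1757] rot [ 3.1416 -0.0012  0.0981] F [-0.408  -1.0961 -0.3082] open 0.9613727175483182 q [ 0.7951  0.5342 -0.6376  1.7095  0.3638  1.0178 -1.4422]
turn z 0.002 slide cm [ 5.8945  0.0074 15.4706]
```

View pics/w6.png

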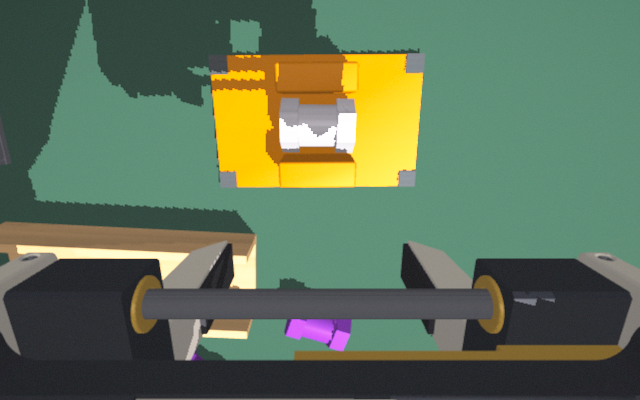

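The solid cylinder lies flat and level between the cheeks, centred at about (318,125), and nothing touches the gripper. I'll check the numbers, including the hollow ones in a top view, and then hand in.

Run:
```python
from h import *; import cv2,pickle
p=pickle.load(open("w6.pkl","rb"))
print("solid",back("",(318,125),.032,p)," target .627 -.212")
im=viewer.read_camera("top")[130:260,200:450]; cv2.imwrite("pics/t7.png",cv2.resize(im[:,:,::-1],None,fx=3.2,fy=3.2,interpolation=cv2.INTER_CUBIC))
```

```text
solid [ 0.6279 -0.2126  0.032 ]  target .627 -.212
```

View pics/t7.png

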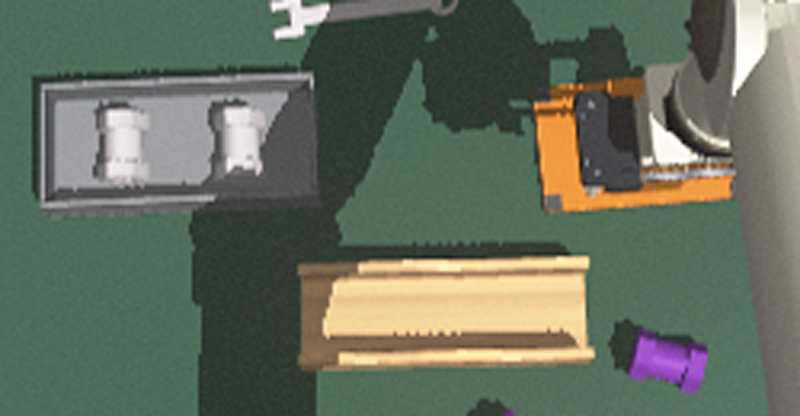

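Both hollow cylinders lie flat in the bin at about (122,142) and (237,138). The rack is empty, and the wrench is where it was.

```bash
python3 -c "
from plant import bot
print(bot.close_job())"
```

```text
the job is handed in; nothing more can be done
None
```

The job is handed in at about 29 s of robot time. The two hollow cylinders are in the grey bin and the solid one is in the channel of the orange insert.

- **Which is solid:** I lifted each one in turn. The right and middle cylinders pulled 0.5–2.2 N, so they are hollow. The left one pulled 5–6 N, so it is the solid one.
- **Hollow ones:** I lowered each onto the bin floor until the wrist felt contact, then released it. The last top view shows both lying flat at about y = ±55.
- **Solid one:** I laid it on the bare bench, re-gripped it by its ends and lowered it into the channel. Its centre measured (0.628, -0.213), against (0.627, -0.212) for the channel. That is about 1 mm off, and it lies level and in line between the cheeks.
- **Bystanders:** The wrench looked unmoved in the last top view. I didn't re-measure the bowl or beaker, but the arm showed no contact near them.
- **Failed or differing:** My first three moves were refused because the rows were incomplete, and nothing moved. The two yaw estimates for the bin differed (0.05 and 0.11 rad). I used about 0.064, which looked aligned in the wrist view. The hand-in itself gave no verdict.

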